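Snap a weight hanger onto the eye of a clamp stand

ROBOT

A 6-joint arm with a two-finger parallel gripper is mounted at the origin on a cart in front of the work surface, level with it; the furniture and walls round the work are solid. World frame = base frame: x ahead of the robot, y to its left, z up, the work surface at z = 0. Lengths are in m, angles in rad, forces in N, time in s.
With the tool pointing down it reaches from about 0.35 to 0.975 m from the base axis. Payload 4.9 kg.
Tool frame: the origin (TCP) lies on the centre line of the jaws, within the pads' length; the fingertips stand 14 mm ahead of it and the grasp point (between the pads) lies 5 mm behind it; z points along the fingers, y is the line along which they close (so a half turn about z gives the same grasp; the last joint's range is limited). The gripper opens to 85 mm and grips with 20 to 120 N. Pads are 22 mm wide; open, the fingers measure 114 mm over their backs; the gripper's body (76 mm by 85 mm) begins 54 mm behind the grasp point. The pads swing forward as they close: fully open they stand 13 mm farther back than shut.
Start: joints at [0.996, 0.053, 1.613, -0, 1.476, -0.119], TCP at [0.275, 0.561, 0.245] pointing down, gripper open.
Joint ranges: [-3.01, 3.01], [-1.01, 2.22], [0.06, 2.58], [-1.02, 4.17], [0.09, 2.62], [-3.14, 3.14]. Speed limits (rad/s): [2.57, 2.57, 3.14, 3.14, 3.14, 3.14].

INTERFACE

Orientations are given as a 3x3 rotation matrix whose columns are the frame's x, y, z axes.
In Python, from bench import observe, read_camera, close_job gives the robot as it stands. The module is installed in compiled form; this text tells all that it offers.
- The arm moves only by the shell command python3 -m creep 'ROWS' [FORCE]. ROWS is JSON, a list that holds one entry, the list of rows, each a list of 7 numbers: the shift along the tool's x, y, z in cm, then the turn, a rotation vector about the tool's x, y, z in rad, then the opening in per cent of the stroke, from 0 (shut) to 100 (fully open). A call has 1 to 5 rows; each row shifts and turns the commanded pose from where the row before left it, along the tool's axes as they then stand; what a row does not reach is not made up. A row lasts 1/10 s, in which the tool goes at most 50 mm and 8.59 degrees, less where a joint would pass 70% of its speed; a pose out of reach is approached as far as the arm can. A call with a gripper value outside its range is refused whole. The fingers move at their own pace and stop on an object; FORCE is the grip in N (left out, the last holds). Time passes only in rows, so rows that do not move let the fingers close. It gives the time, the measured TCP pose, the force, the opening and the grip force at its end, in the units of the state.
- observe(): the state, without advancing time (a new reading comes with each control period).
- read_camera(name): name is "scene" or "top" or "wrist"; returns a dict with "frame" (480x640x3 uint8, red, green, blue), "fx", "fy", "cx", "cy" (pixels), "R" (3x3) and "t" (3): a world point X has camera coordinates R X + t; the wrist camera has in their place "T_tool_cam" (4x4, takes a point from camera to tool coordinates, whose origin is the TCP and whose axes are the flange's). Camera axes: x right, y down, z forward; pixel columns grow to the right and rows downward; lengths in m; the calibration is good to about 2 mm. A picture is of the moment at which its call begins: read the wrist's pose just before it. There is no depth.
- close_job(): hands the job in; it is judged then, once.
The state is a dict: "time": time; "joint_pos": joint angles; "joint_velocities": joint speeds; "joint_efforts": joint torques, N m; "ee_pos": TCP position; "tool_rot": TCP orientation; "wrist_force": force on the tool from outside, world axes, zero at the start; "torque": the same for the moment, N m; "finger_gap": opening from 0.0 (shut) to 1.0 (fully open); "grasp_force": force on a finger pad.
Only numpy, scipy, OpenCV 4.12 (cv2) and the standard library are available. Lean on these libraries where they do the work, as an engineer would, in place of code of your own. Each camera call takes 0.05 s, during which the arm holds its last target. There are 200 camera calls.

TASK

Pick up the steel weight hanger by the flat tab of its snap hook, press the sprung gate of the hook against the front rod of the clamp stand's eye until the rod has passed inside and the gate has sprung shut behind it, then let the hanger down so that it hangs freely from the eye, upright and at rest, and let go. Work gently: the hanger must never bear on the stand with more than 25 N, and the glassware, jar and weights round about stay where they are.

Things in the scene. Friction and masses are not known exactly. Their poses are not given: they have to be found in the camera images.
- hanger_tab (a point): Weight hanger, loose, about 0.25 kg, 112 mm tall: a steel weight (40 mm across) it stands on, a snap hook on top. Point: centre of the flat grey tab at the hook's back, 82 mm above the underside. Tab 34 mm long (x), 10 mm thick (y), from 27 below to 20 mm above; pinch it across y. Axes: z up, +x from the tab to the gate. Tab's front face, the hook's inner back wall, is at x = +10 mm.
- hook_mouth (a point): Middle of the hook's mouth on the hanger, 43 mm from the tab centre along +x at the same height, on the shut gate's centre line. The gate is a rod 4 mm thick, from its hinge 22 mm below this point to 6 mm above. Over it the hook's 6 mm nose ends 7 mm above this point. Inside, the crown's underside is 24 mm above, its middle 13.5 mm back (-x). Same axes.
- gate (a joint): Sprung gate of the hook: 0 = shut; grows as it is pushed in towards the tab, to 1.05 rad; cannot open outward. A rod at mouth height must press with 4 N, rising to 12 N about 20 mm inside hook_mouth, where the gate slips off it and shuts. From 6 mm inside it is past the nose; 30 mm inside it meets the tab, a hard stop. Lowering the hook 20 mm seats the rod in the crown, gate shut in any case.
- clamp_face (a point): Fixed clamp stand: base plate 150 x 110 x 12 mm, 20 mm post, aluminium head 44 x 92 x 26 mm. Point: centre of the head's front face, 150 mm above the bench. Axes: z up, x backward into the head, y along it. The eye sticks out towards -x at this height: a rigid level loop of 6 mm rod, legs at y = -34 and +34 mm, with a straight front rod along y between them.
- stand: The whole stand with its eye; origin under clamp_face on the bench, same axes. The eye is set in or out by hand: the centre of its front rod lies anywhere from 40 to 100 mm in front of the clamp face (x = -100 to -40 mm). That distance is not measured: find it by touch or sight. The eye does not give under the forces of this job.
- hanger: The hanger as a whole; origin at the centre of the weight's underside, 31 mm from the tab centre along +x; same axes as hanger_tab.
- jar_1: small jar with a cap, 42 mm across, 62 mm high, standing; origin at the centre of its underside; leave alone
- flask_2: conical glass flask, 71 mm across, 121 mm high, standing; origin at the centre of its underside; leave alone
- weighing_glass_1: plain small glass cup, 36 mm across, 63 mm high, standing; origin at the centre of its underside; leave alone
- weigh_dish: flat round glass dish, 63 mm across, 17 mm high; origin at the centre of its underside; leave alone
- weight_1: knobbed calibration weight, 22 mm across, 32 mm high; origin at the centre of its underside; leave alone
- weight_2: smaller knobbed calibration weight, 17 mm across, 26 mm high; origin at the centre of its underside; leave alone
There are look-alikes about, which are no part of the job. Of the things that look like the hanger, the larger one is meant.

How it is judged:
By the outcome, as a careful person would: the job done as asked, in the order asked, and still so for the second after the job is handed in, with the robot touching nothing.
It also fails if it takes over 51 s, if anything falls off the work surface, if the arm or the gripper's body presses on something with over 40 N, if the wrist force passes 120 N, or if a joint passes its speed limit or range.

## Working session

There is one attempt and no reset: what is moved stays moved. The work goes in short steps, Python scripts to look and compute and a shell command to move; the robot and the scene stay as the last step left them, time stands still between calls to the robot, and variables do not carry over. Pictures are saved under pics/ and viewed, at most 14 in all, crops included, and the job is handed in when it is done.

```bash
mkdir -p pics; cat > h.py <<'E'
import numpy as np, cv2, pickle
from bench import observe, read_camera
def snap(n,f):
    s=observe(); c=read_camera(n); c['s']=s
    pickle.dump(c,open(f'pics/{f}.pkl','wb')); cv2.imwrite(f'pics/{f}.png',c['frame'][:,:,::-1]); return c
def load(f): return pickle.load(open(f'pics/{f}.pkl','rb'))
def ray(c,u,v):
    d=np.array([(u-c['cx'])/c['fx'],(v-c['cy'])/c['fy'],1.])
    if 'R' in c: R=np.array(c['R']);return -R.T@np.array(c['t']),R.T@d
    T=np.array(c['T_tool_cam']);Rt=np.array(c['s']['tool_rot'])
    return np.array(c['s']['ee_pos'])+Rt@T[:3,3],Rt@T[:3,:3]@d
def plane(c,u,v,z):
    o,d=ray(c,u,v); return o+d*(z-o[2])/d[2]
def proj(c,X):
    X=np.asarray(X,float)
    if 'R' in c: p=np.array(c['R'])@X+np.array(c['t'])
    else:
        T=np.array(c['T_tool_cam']);Rt=np.array(c['s']['tool_rot'])
        q=Rt.T@(X-np.array(c['s']['ee_pos'])); p=T[:3,:3].T@(q-T[:3,3])
    return np.array([c['fx']*p[0]/p[2]+c['cx'],c['fy']*p[1]/p[2]+c['cy']])
def tri(c1,p1,c2,p2):
    o1,d1=ray(c1,*p1);o2,d2=ray(c2,*p2);d1/=np.linalg.norm(d1);d2/=np.linalg.norm(d2)
    s=np.linalg.lstsq(np.c_[d1,-d2],o2-o1,rcond=None)[0];a=o1+s[0]*d1;b=o2+s[1]*d2
    return (a+b)/2,np.linalg.norm(a-b)
E
python3 - <<'E'
from h import *
np.set_printoptions(precision=3,suppress=True)
for n in('scene','top'):
    c=snap(n,n+'0'); print(n,c['fx'],c['cx'],c['cy'],-np.array(c['R']).T@np.array(c['t']),np.array(c['R']))
c=snap('wrist','wrist0');print(c['T_tool_cam'],c['s'])
a=load('top0')['frame'];
E
```

```text
scene 534.9789675425495 321.06469717787877 242.8428834526537 [-0.083 -0.486  0.766] [[ 0.694 -0.72   0.01 ]
 [-0.425 -0.421 -0.802]
 [ 0.581  0.552 -0.598]]
top 579.3760006164642 318.276013393809 241.08845576068853 [0.393 0.087 1.1  ] [[ 0.018 -1.     0.009]
 [-0.991 -0.019 -0.136]
 [ 0.136 -0.006 -0.991]]
[[ 0.001 -0.947 -0.322  0.084]
 [ 1.     0.     0.    -0.   ]
 [-0.    -0.322  0.947 -0.129]
 [ 0.     0.     0.     1.   ]] {'time': 0.1, 'joint_pos': array([ 0.996,  0.053,  1.614,  0.   ,  1.476, -0.119]), 'joint_velocities': array([-0.001, -0.003, -0.002, -0.001,  0.001, -0.001]), 'joint_efforts': array([  0.   , -39.491, -37.136,  -0.   ,   0.004,   0.   ]), 'ee_pos': array([0.275, 0.561, 0.244]), 'tool_rot': array([[-0.898,  0.44 , -0.001],
       [ 0.44 ,  0.898, -0.002],
       [ 0.   , -0.002, -1.   ]]), 'wrist_force': array([ 0.071, -0.524, -0.335]), 'torque': array([-0.024, -0.002,  0.022]), 'grasp_force': 0.0, 'finger_gap': 0.9968906746285511}
```

View pics/scene0.png

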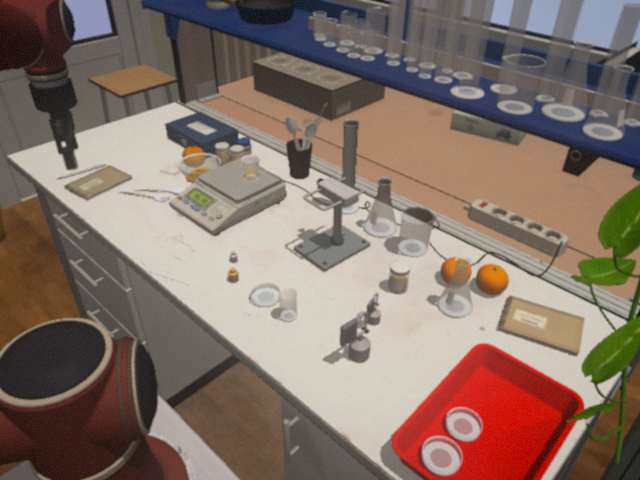

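View pics/top0.png

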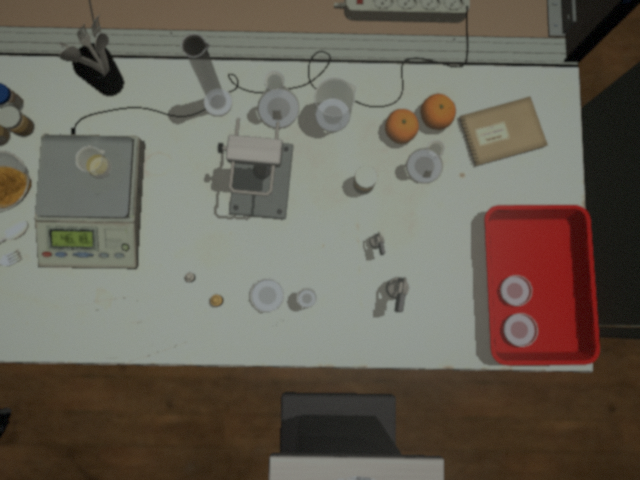

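The scene view shows two hangers: a larger one at scene (356,340) / top (397,292), and a smaller one at scene (373,310) / top (375,243). The larger one fits the description. The stand head is at top (253,150) and its eye front rod near top (250,192). I'll confirm with enlarged crops.

```bash
python3 - <<'E'
from h import *
s=load('scene0')['frame'];t=load('top0')['frame']
r=lambda a,x,y,w,h:cv2.resize(a[y:y+h,x:x+w],(400,300),interpolation=cv2.INTER_CUBIC)
im=np.vstack([np.hstack([r(s,320,285,80,60+15)[:300],r(t,355,230,80,60+30)]),np.hstack([r(s,290,170,80,60+40),r(t,200,120,120,90+10)])])
cv2.imwrite('pics/crop0.png',im[:,:,::-1])
c=load('top0')
print(plane(c,397,292,.08),plane(c,253,150,.15),plane(c,375,243,.05))
E
```

```text
[ 0.44524764 -0.0598426   0.08      ] [0.67663618 0.19365175 0.15      ] [ 0.53552513 -0.02391927  0.05      ]
```

View pics/crop0.png

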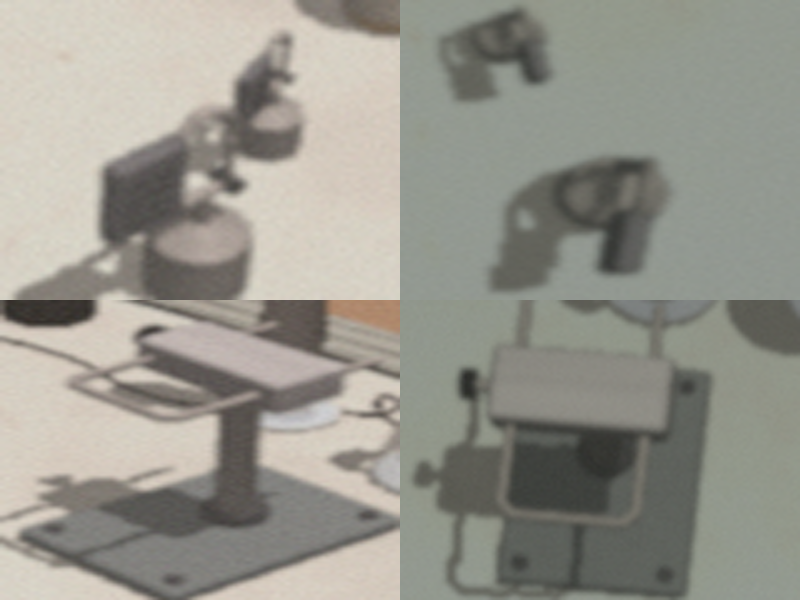

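Confirmed: the larger hanger (crop lower left and right) has its tab towards the robot and its gate towards the stand. I'm moving the wrist camera over it.

```bash
python3 -m creep '[[[-3.2,-3.8,0,0,0,0,100],[-3.2,-3.8,0,0,0,0,100],[-3.2,-3.8,0,0,0,0,100],[-3.2,-3.8,0,0,0,0,100],[-3.2,-3.8,0,0,0,0,100]]]' 30
python3 -m creep '[[[-3.2,-3.8,0,0,0,0,100],[-3.2,-3.8,0,0,0,0,100],[-3.2,-3.8,0,0,0,0,100],[-3.2,-3.8,0,0,0,0,100],[-3.2,-3.8,0,0,0,0,100]]]'
python3 -m creep '[[[-3,-3.7,0.5,0,0,0,100],[-3,-3.7,0.5,0,0,0,100],[-3,-3.7,0.5,0,0,0,100],[0,0,0,0,0,-0.12,100],[0,0,0,0,0,-0.12,100]]]'
python3 -m creep '[[[0,0,0,0,0,-0.12,100],[0,0,0,0,0,0,100]]]'
python3 - <<'E'
from h import *
c=snap('wrist','wrist1');print(c['s']['ee_pos'],c['s']['tool_rot'],c['s']['joint_pos'],c['s']['wrist_force'])
E
```

```text
time: 0.65
ee_pos: [0.335, 0.3183, 0.2449]
tool_rot: [[-0.898, 0.439, -0.0], [0.439, 0.898, -0.0], [-0.0, -0.0, -1.0]]
wrist_force: [0.4, -0.7, 0.7]
finger_gap: 1.003
grasp_force: 0.0
time: 1.15
ee_pos: [0.395, 0.0772, 0.2452]
tool_rot: [[-0.898, 0.44, 0.001], [0.44, 0.898, 0.0], [-0.001, 0.0, -1.0]]
wrist_force: [1.1, 0.2, -0.1]
finger_gap: 1.002
grasp_force: 0.0
time: 1.65
ee_pos: [0.4268, -0.0618, 0.2296]
tool_rot: [[-0.977, 0.213, -0.001], [0.213, 0.977, 0.001], [0.002, 0.0, -1.0]]
wrist_force: [0.6, 0.2, 0.3]
finger_gap: 1.0
grasp_force: 0.0
time: 1.85
ee_pos: [0.4269, -0.0604, 0.2299]
tool_rot: [[-0.995, 0.096, -0.001], [0.096, 0.995, 0.0], [0.001, 0.0, -1.0]]
wrist_force: [0.4, 0.5, 0.3]
finger_gap: 0.999
grasp_force: 0.0
[ 0.42687928 -0.06036556  0.22992486] [[-9.95334757e-01  9.64794245e-02 -6.64402454e-04]
 [ 9.64793267e-02  9.95334973e-01  1.77691723e-04]
 [ 6.78446594e-04  1.12761646e-04 -9.99999763e-01]] [-3.13425969e-01 -4.32450215e-01  2.05930447e+00 -3.58681166e-05
  1.51542522e+00 -1.78759061e+00] [0.36959395 0.50577184 0.34122468]
```

View pics/wrist1.png

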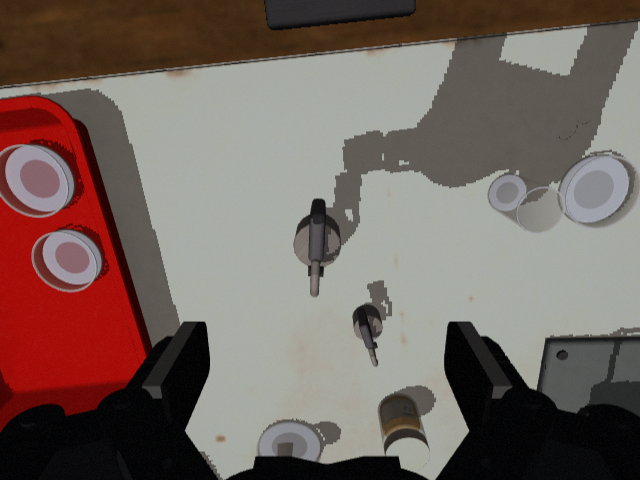

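The wrist view shows the large hanger's tab top at about (318,215), the weight at (317,240) and the hook nose at (315,290). The smaller hanger is at (368,325). I'll enlarge it to measure.

```bash
python3 - <<'E'
from h import *
c=load('wrist1');im=cv2.resize(c['frame'][190:305,260:380][:, :],(0,0),fx=5,fy=5,interpolation=cv2.INTER_CUBIC)
cv2.imwrite('pics/w1c.png',im[:,:,::-1])
E
```

```text
(no output)
```

View pics/w1c.png

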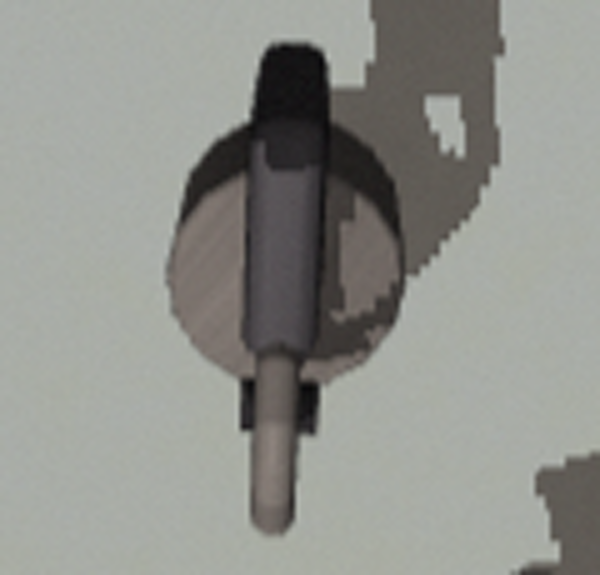

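```bash
python3 - <<'E'
from h import *
np.set_printoptions(precision=4,suppress=True)
c=load('wrist1')
f=plane(c,316.6,260,.102);b=plane(c,318.2,213,.102)
x=(f-b)[:2];L=np.linalg.norm(x);x/=L;print(f,b,L,'yaw',np.degrees(np.arctan2(x[1],x[0])))
print('nose',plane(c,314.4,297,.092), 'weight ctr', plane(c,317.2,242.4,.03))
for t in((f[:2]+b[:2])/2+.007*x,):
  print('tab',t,'expected mouth',t+.043*x,'weight',t+.031*x)
s=c['s']; d=np.r_[t,0]-s['ee_pos'];print('tool d',s['tool_rot'].T@d)
# cross-check
for n in('top0','scene0'):
  k=load(n);print(n,proj(k,np.r_[f[:2],.102]),proj(k,np.r_[b[:2],.102]))
E
```

```text
[ 0.4433 -0.0684  0.102 ] [ 0.4114 -0.064   0.102 ] 0.032262637287875054 yaw -7.761719789474617
nose [ 0.4752 -0.0735  0.092 ] weight ctr [ 0.4557 -0.0707  0.03  ]
tab [ 0.4343 -0.0671] expected mouth [ 0.4769 -0.0729] weight [ 0.465  -0.0713]
tool d [-0.0082 -0.006   0.2299]
top0 [403.787  292.5768] [401.2914 311.2447]
scene0 [354.6298 319.2465] [340.4536 327.4362]
```

Hanger tab is at (0.434,-0.067), yaw about -8°. Now aligning and descending.

```bash
python3 -m creep '[[[-0.4,-0.6,0,0,0,0.04,60],[0,0,4,0,0,0,60],[0,0,4,0,0,0,60],[0,0,3,0,0,0,60],[0,0,2,0,0,0,60]]]' 60
python3 -m creep '[[[0,0,1.5,0,0,0,60],[0,0,0.8,0,0,0,60],[0,0,0,0,0,0,60]]]'
python3 - <<'E'
from h import *
c=snap('wrist','wrist2');cv2.imwrite('pics/w2c.png',c['frame'][100:480,100:540,::-1])
E
```

```text
time: 2.4
ee_pos: [0.4292, -0.0662, 0.0975]
tool_rot: [[-0.99, 0.138, -0.003], [0.138, 0.99, 0.001], [0.003, 0.0, -1.0]]
wrist_force: [0.4, 0.2, 0.1]
finger_gap: 0.599
grasp_force: 0.0
time: 2.7
ee_pos: [0.4298, -0.0664, 0.0762]
tool_rot: [[-0.991, 0.137, -0.002], [0.137, 0.991, 0.001], [0.002, 0.0, -1.0]]
wrist_force: [-0.1, -0.1, 0.7]
finger_gap: 0.601
grasp_force: 0.0
```

View pics/w2c.png

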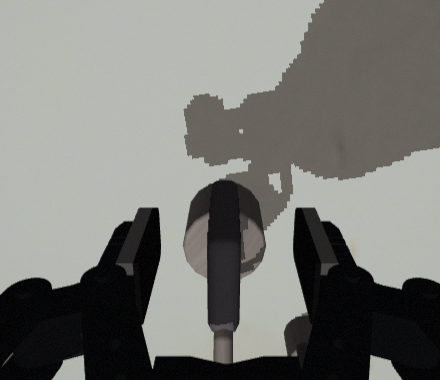

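The tab is at about (224,260) in the crop, centred between the pads. Closing, then a small lift.

```bash
python3 -m creep '[[[0,0,0,0,0,0,0],[0,0,0,0,0,0,0],[0,0,0,0,0,0,0],[0,0,0,0,0,0,0],[0,0,0,0,0,0,0]]]' 60
python3 -m creep '[[[0,0,0,0,0,0,0],[0,0,0,0,0,0,0],[0,0,-0.5,0,0,0,0],[0,0,-1,0,0,0,0],[0,0,-2,0,0,0,0]]]'
python3 -m creep '[[[0,0,-3,0,0,0,0],[0,0,-3,0,0,0,0],[0,0,-3,0,0,0,0],[0,0,-2,0,0,0,0],[0,0,0,0,0,0,0]]]'
python3 - <<'E'
from h import *
c=snap('wrist','wrist3');print(c['s']['ee_pos'],c['s']['torque'])
a=snap('scene','scene3'); snap('top','top3')
im=np.hstack([cv2.resize(c['frame'][200:480,160:480],(400,350)),cv2.resize(a['frame'][225:365,280:440],(400,350),interpolation=cv2.INTER_CUBIC)])
cv2.imwrite('pics/c3.png',im[:,:,::-1])
E
```

```text
time: 3.25
ee_pos: [0.4312, -0.0668, 0.0783]
tool_rot: [[-0.991, 0.135, 0.002], [0.135, 0.991, -0.001], [-0.002, -0.0, -1.0]]
wrist_force: [-1.4, -0.8, 4.8]
finger_gap: 0.109
grasp_force: 59.9
time: 3.75
ee_pos: [0.4287, -0.0659, 0.1109]
tool_rot: [[-0.991, 0.135, -0.005], [0.135, 0.991, 0.002], [0.005, 0.001, -1.0]]
wrist_force: [0.0, 0.2, -0.9]
finger_gap: 0.11
grasp_force: 59.1
time: 4.25
ee_pos: [0.4321, -0.067, 0.2262]
tool_rot: [[-0.991, 0.135, 0.006], [0.135, 0.991, -0.002], [-0.007, -0.001, -1.0]]
wrist_force: [0.0, -0.2, -1.9]
finger_gap: 0.108
grasp_force: 59.2
[ 0.43210194 -0.06698853  0.22616913] [ 0.00360835 -0.00195964  0.01402463]
```

View pics/c3.png

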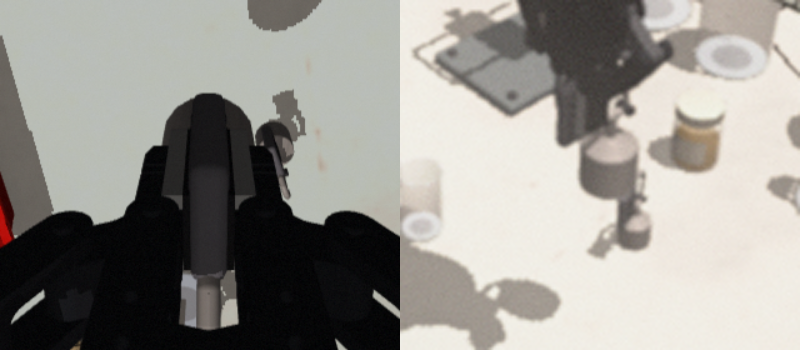

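The hanger is held and upright. Now measuring the stand from the first top and scene pictures in an enlarged crop.

```bash
python3 - <<'E'
from h import *
def r(a,x,y,w,h,s):
    o=cv2.resize(a[y:y+h,x:x+w],None,fx=s,fy=s,interpolation=cv2.INTER_CUBIC)
    for k in range(0,w,10): cv2.line(o,(int((k+.5)*s),0),(int((k+.5)*s),8),(255,0,0),1)
    for k in range(0,h,10): cv2.line(o,(0,int((k+.5)*s)),(8,int((k+.5)*s)),(255,0,0),1)
    return o
t=load('top0')['frame'];s=load('scene0')['frame']
im=np.vstack([r(t,215,125,80,80,5.0)[:, :400],]) 
im=np.hstack([r(t,215,130,80,80,5),r(s,297,165,80,80,5)])
cv2.imwrite('pics/st.png',im[:,:,::-1])
E
```

```text
(no output)
```

View pics/st.png

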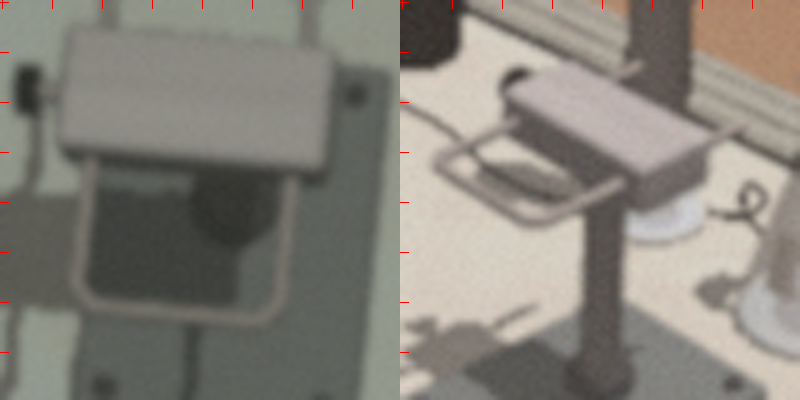

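```bash
python3 - <<'E'
from h import *
np.set_printoptions(precision=4,suppress=True)
t=load('top0');s=load('scene0')
T=lambda u,v,z:plane(t,215+u/5-.5,130+v/5-.5,z)[:2]
S=lambda u,v,z:plane(s,297+(u-400)/5-.5,165+v/5-.5,z)[:2]
ang=lambda a:np.degrees(np.arctan2(-a[0],a[1]))
a,b=T(105,304,.15),T(260,320,.15);print('rod top',a,b,ang(a-b))
print('corners',T(77,305,.15),T(278,322,.15))
h1,h2=T(62,151,.163),T(325,171,.163);print('head edge',h1,h2,(h1+h2)/2,np.linalg.norm(h1-h2),ang(h1-h2))
l=T(91,170,.15)-T(79,275,.15);print('leg yaw',np.degrees(np.arctan2(l[1],l[0])))
l=T(291,185,.15)-T(281,300,.15);print('leg yaw',np.degrees(np.arctan2(l[1],l[0])))
a,b=S(445,174,.15),S(515,215,.15);print('rod scene',a,b,ang(a-b))
h1,h2=S(505,88,.163),S(635,176,.163);print('head edge scene',h1,h2,(h1+h2)/2,np.linalg.norm(h1-h2),ang(h1-h2))
E
```

```text
rod top [0.6065 0.2206] [0.6021 0.1686] -4.888830439975114
corners [0.606  0.2299] [0.6015 0.1626]
head edge [0.6552 0.235 ] [0.6502 0.1474] [0.6527 0.1912] 0.08770248232081461 -3.318494455925962
leg yaw -4.183014919543428
leg yaw -3.21274825663952
rod scene [0.6056 0.217 ] [0.6036 0.1729] -2.6004580224231812
head edge scene [0.6605 0.2344] [0.6467 0.1441] [0.6536 0.1893] 0.09131312091822819 -8.644939204529559
```

```bash
python3 -m creep '[[[0,0,0,0,0,-0.066,0],[-0.5,2.4,0,0,0,0,0],[-1.1,3.9,0,0,0,0,0],[-1.2,4.1,0,0,0,0,0],[-1.2,4.1,0,0,0,0,0]]]' 60
python3 -m creep '[[[-1.2,4.1,0,0,0,0,0],[-1.2,4.1,0,0,0,0,0],[-0.8,3,0,0,0,0,0],[-0.4,1.7,0,0,0,0,0],[0,0,1,0,0,0,0]]]'
python3 -m creep '[[[0,0,2,0,0,0,0],[0,0,2,0,0,0,0],[0,0,2,0,0,0,0],[0,0,1,0,0,0,0],[0,0,0,0,0,0,0]]]'
python3 - <<'E'
from h import *
np.set_printoptions(precision=4,suppress=True)
a=snap('scene','scene4');c=snap('top','top4');w=snap('wrist','wrist4')
s=a['s'];print(s['ee_pos'],s['tool_rot'],s['wrist_force'],s['torque'])
p=s['ee_pos']+s['tool_rot']@np.array([-.047,0,-.004]);print('mouth',p,proj(a,p),proj(c,p),proj(w,p))
r=cv2.resize(a['frame'][150:270,250:370],(400,400),interpolation=cv2.INTER_CUBIC)
t=cv2.resize(c['frame'][130:250,195:315],(400,400),interpolation=cv2.INTER_CUBIC)
cv2.imwrite('pics/c4.png',np.hstack([r,t])[:,:,::-1])
E
```

```text
time: 4.9
ee_pos: [0.4797, 0.0767, 0.2199]
tool_rot: [[-0.998, 0.07, -0.004], [0.07, 0.998, -0.0], [0.004, -0.0, -1.0]]
wrist_force: [0.7, 0.1, -1.1]
finger_gap: 0.108
grasp_force: 59.2
time: 5.4
ee_pos: [0.5257, 0.203, 0.2117]
tool_rot: [[-0.998, 0.067, -0.0], [0.067, 0.998, 0.0], [0.0, 0.0, -1.0]]
wrist_force: [-0.2, -0.7, -2.0]
finger_gap: 0.104
grasp_force: 59.3
time: 5.9
ee_pos: [0.5235, 0.2001, 0.1393]
tool_rot: [[-0.997, 0.071, -0.005], [0.071, 0.997, -0.002], [0.005, -0.002, -1.0]]
wrist_force: [-0.2, 0.2, -2.5]
finger_gap: 0.11
grasp_force: 59.3
[0.5235 0.2001 0.1393] [[-0.9975  0.0708 -0.0054]
 [ 0.0708  0.9975 -0.0017]
 [ 0.0053 -0.002  -1.    ]] [-0.2002  0.2145 -2.5261] [-0.0275  0.0908  0.0194]
mouth [0.5704 0.1968 0.143 ] [300.4125 212.0155] [249.4785 212.5789] [323.6804 446.729 ]
```

View pics/c4.png

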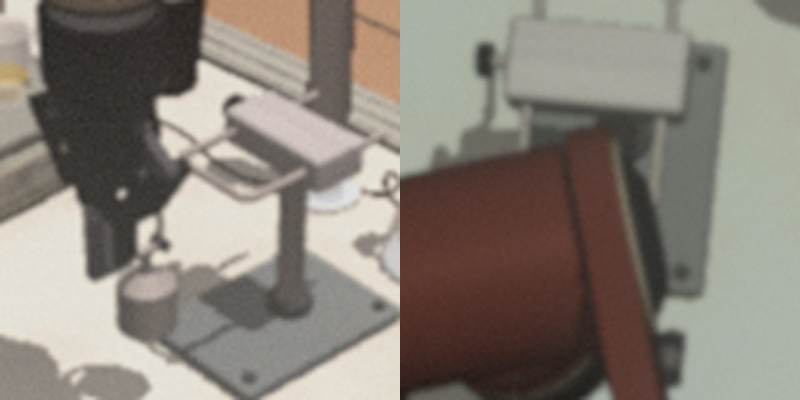

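The hook is about 30 mm in front of the eye, with the hinge at crop (160,243) and the rod at (215,180). Settling and reading the height.

```bash
python3 -m creep '[[[0,0,0,0,0,0,0],[0,0,0,0,0,0,0],[0,0,0,0,0,0,0]]]' 60
python3 - <<'E'
from h import *
np.set_printoptions(precision=4,suppress=True)
w=snap('wrist','wrist5');s=w['s'];print(s['ee_pos'],s['wrist_force'],s['torque'])
c=load('scene3');t=c['s']
print(np.array(t['ee_pos']))
cv2.imwrite('pics/c5.png',cv2.resize(w['frame'][240:480,160:480],(800,600),interpolation=cv2.INTER_CUBIC)[:,:,::-1])
E
```

```text
time: 6.35
ee_pos: [0.5258, 0.2017, 0.1431]
tool_rot: [[-0.998, 0.07, 0.001], [0.07, 0.998, 0.0], [-0.001, 0.0, -1.0]]
wrist_force: [0.0, -0.4, -2.0]
finger_gap: 0.113
grasp_force: 59.3
[0.5258 0.2017 0.1431] [ 0.0114 -0.3628 -1.9815] [-0.0168  0.0183  0.0168]
[ 0.4311 -0.0667  0.2237]
```

View pics/c5.png

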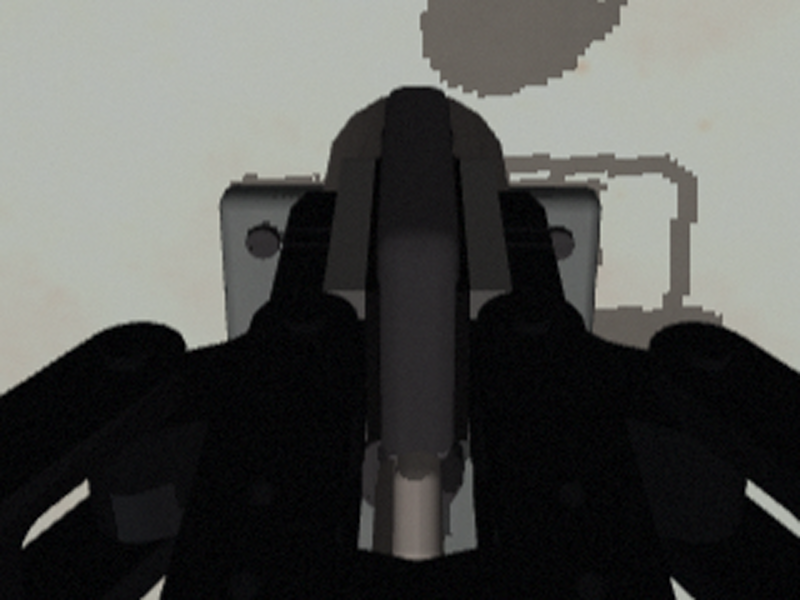

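Centred: base plate edges at 223/600 in the crop, hook at 418, and square to the plate. Raising 3 mm and approaching to contact.

```bash
python3 -m creep '[[[-0.3,0,-0.3,0,0,0,0],[-0.5,0,0,0,0,0,0],[-0.5,0,0,0,0,0,0],[-0.3,0,0,0,0,0,0],[0,0,0,0,0,0,0]]]' 60
for i in 1; do python3 -m creep '[[[-0.2,0,0,0,0,0,0],[-0.2,0,0,0,0,0,0],[0,0,0,0,0,0,0]]]'; done
python3 -m creep '[[[-0.2,0,0,0,0,0,0],[-0.2,0,0,0,0,0,0],[0,0,0,0,0,0,0]]]'
python3 -m creep '[[[-0.2,0,0,0,0,0,0],[-0.2,0,0,0,0,0,0],[0,0,0,0,0,0,0]]]'
```

```text
time: 6.9
ee_pos: [0.5419, 0.2003, 0.1452]
tool_rot: [[-0.998, 0.07, -0.0], [0.07, 0.998, -0.0], [0.0, -0.0, -1.0]]
wrist_force: [-0.1, 0.5, -1.1]
finger_gap: 0.108
grasp_force: 59.3
time: 7.2
ee_pos: [0.5456, 0.2001, 0.1453]
tool_rot: [[-0.998, 0.07, 0.0], [0.07, 0.998, -0.0], [-0.0, -0.0, -1.0]]
wrist_force: [0.8, -1.0, -1.2]
finger_gap: 0.11
grasp_force: 59.3
time: 7.5
ee_pos: [0.5496, 0.1998, 0.1454]
tool_rot: [[-0.998, 0.07, 0.0], [0.07, 0.998, -0.0], [-0.0, 0.0, -1.0]]
wrist_force: [0.1, 0.5, -1.6]
finger_gap: 0.107
grasp_force: 59.3
time: 7.8
ee_pos: [0.5536, 0.1995, 0.1453]
tool_rot: [[-0.998, 0.07, 0.0], [0.07, 0.998, 0.0], [-0.0, 0.0, -1.0]]
wrist_force: [0.2, 0.2, -1.9]
finger_gap: 0.106
grasp_force: 59.3
```

```bash
python3 -m creep '[[[-0.2,0,-0.1,0,0,0,0],[0,0,0,0,0,0,0]]]' | grep -E 'pos|wrist'
python3 -m creep '[[[-0.2,0,0,0,0,0,0],[0,0,0,0,0,0,0]]]'| grep -E 'pos|wrist'
python3 -m creep '[[[-0.2,0,0,0,0,0,0],[0,0,0,0,0,0,0]]]'| grep -E 'pos|wrist'
python3 -m creep '[[[-0.2,0,0,0,0,0,0],[0,0,0,0,0,0,0]]]'| grep -E 'pos|wrist'
```

```text
ee_pos: [0.5557, 0.1994, 0.1465]
wrist_force: [0.4, -0.4, -2.8]
ee_pos: [0.5576, 0.1993, 0.1464]
wrist_force: [0.7, -0.0, -1.6]
ee_pos: [0.5596, 0.1991, 0.1463]
wrist_force: [-0.5, -0.6, -1.7]
ee_pos: [0.5613, 0.199, 0.1462]
wrist_force: [-1.5, 0.2, -0.9]
```

```bash
python3 -m creep '[[[-0.2,0,0,0,0,0,0],[0,0,0,0,0,0,0]]]' | grep -E 'pos|wrist'
python3 -m creep '[[[-0.2,0,0,0,0,0,0],[0,0,0,0,0,0,0]]]'| grep -E 'pos|wrist'
python3 -m creep '[[[-0.2,0,0,0,0,0,0],[0,0,0,0,0,0,0]]]'| grep -E 'pos|wrist'
```

```text
ee_pos: [0.5627, 0.1989, 0.1461]
wrist_force: [-3.9, 0.1, -0.5]
ee_pos: [0.5647, 0.1988, 0.146]
wrist_force: [-5.2, 0.2, 0.7]
ee_pos: [0.5665, 0.1987, 0.1458]
wrist_force: [-5.3, 1.0, -0.6]
```

Gate contact at TCP x≈0.562, and 4–5 N means it is the gate giving. Pressing on.

```bash
python3 -m creep '[[[-0.2,0,0,0,0,0,0],[-0.1,0,0,0,0,0,0],[0,0,0,0,0,0,0]]]' | grep -E 'pos|wrist'
python3 -m creep '[[[-0.2,0,0,0,0,0,0],[-0.1,0,0,0,0,0,0],[0,0,0,0,0,0,0]]]'| grep -E 'pos|wrist'
python3 -m creep '[[[-0.2,0,0,0,0,0,0],[-0.1,0,0,0,0,0,0],[0,0,0,0,0,0,0]]]'| grep -E 'pos|wrist'
```

```text
ee_pos: [0.5691, 0.1985, 0.1453]
wrist_force: [-5.4, 0.5, -2.5]
ee_pos: [0.5718, 0.1982, 0.145]
wrist_force: [-6.5, -0.1, -2.8]
ee_pos: [0.5746, 0.198, 0.1446]
wrist_force: [-6.2, 1.1, -2.7]
```

```bash
python3 -m creep '[[[-0.2,0,0,0,0,0,0],[-0.2,0,0,0,0,0,0],[0,0,0,0,0,0,0]]]' | grep -E 'pos|wrist'
python3 -m creep '[[[-0.2,0,0,0,0,0,0],[-0.1,0,0,0,0,0,0],[0,0,0,0,0,0,0]]]'| grep -E 'pos|wrist'
python3 -m creep '[[[-0.2,0,0,0,0,0,0],[0,0,0,0,0,0,0]]]'| grep -E 'pos|wrist'
python3 -m creep '[[[-0.2,0,0,0,0,0,0],[0,0,0,0,0,0,0]]]'| grep -E 'pos|wrist'
```

```text
ee_pos: [0.5786, 0.1975, 0.144]
wrist_force: [-4.5, 1.0, -7.8]
ee_pos: [0.5826, 0.1972, 0.1445]
wrist_force: [-1.6, 0.1, -10.7]
ee_pos: [0.5872, 0.1973, 0.148]
wrist_force: [-2.1, -0.4, -1.7]
ee_pos: [0.5874, 0.1974, 0.1482]
wrist_force: [-7.2, -0.4, 1.7]
```

The force rose and then dropped at TCP x≈0.585, so the gate slipped off. The next push met a stiff stop, probably the tab. Backing off and taking a look.

```bash
python3 -m creep '[[[0.3,0,0,0,0,0,0],[0.2,0,0,0,0,0,0],[0,0,0,0,0,0,0]]]' | grep -E 'pos|wrist|rot'
python3 -m creep '[[[0.2,0,0,0,0,0,0],[0.2,0,0,0,0,0,0],[0,0,0,0,0,0,0]]]' | grep -E 'pos|wrist'
python3 - <<'E'
from h import *
a=snap('scene','scene6');w=snap('wrist','wrist6')
r=cv2.resize(a['frame'][165:245,270:350],(400,400),interpolation=cv2.INTER_CUBIC)
t=cv2.resize(w['frame'][360:480,260:380],(400,400),interpolation=cv2.INTER_CUBIC)
t=np.clip(t.astype(float)*2,0,255).astype(np.uint8)
cv2.imwrite('pics/c6.png',np.hstack([r,t])[:,:,::-1])
E
```

```text
ee_pos: [0.5832, 0.1976, 0.1476]
tool_rot: [[-0.998, 0.07, 0.003], [0.07, 0.998, 0.0], [-0.003, 0.001, -1.0]]
wrist_force: [0.8, -0.1, -1.8]
ee_pos: [0.5782, 0.1978, 0.1463]
wrist_force: [0.5, 0.3, -1.6]
```

View pics/c6.png

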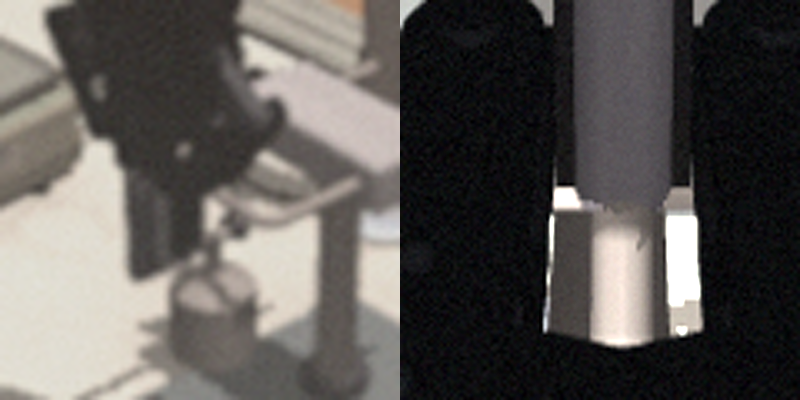

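The rod crosses the hook just ahead of the tab (bright strips at right-panel (565,198) and (680,200)), the force is free, and the hinge is visible in front of the rod. I'll compute the rod's offset.

```bash
python3 - <<'E'
from h import *
np.set_printoptions(precision=4,suppress=True)
w=load('wrist6');s=w['s']
for v in(187,198,210):
  p=plane(w,260+.3*165,360+.3*v,.15);print(p,s['tool_rot'].T@(p-s['ee_pos']))
print(s['ee_pos'],s['torque'])
E
python3 -m creep '[[[0.2,0,0,0,0,0,0],[0.2,0,0,0,0,0,0],[0,0,0,0,0,0,0]]]' 60| grep -E 'pos|wrist'
```

```text
[0.6052 0.1897 0.15  ] [-0.0275 -0.0062 -0.0038]
[0.6067 0.1896 0.15  ] [-0.029  -0.0062 -0.0038]
[0.6083 0.1895 0.15  ] [-0.0306 -0.0062 -0.0038]
[0.5782 0.1978 0.1462] [ 0.0226  0.0725 -0.0081]
ee_pos: [0.574, 0.1981, 0.1462]
wrist_force: [0.5, -0.3, -1.8]
```

Rod is 32 mm ahead of the TCP and the crown middle is about 35 mm. Backing 2 mm more, then lowering.

```bash
python3 -m creep '[[[0.2,0,0,0,0,0,0],[0,0,0.4,0,0,0,0],[0,0,0.4,0,0,0,0],[0,0,0.4,0,0,0,0],[0,0,0,0,0,0,0]]]' | grep -E 'pos|wrist'
python3 -m creep '[[[0,0,0.2,0,0,0,0],[0,0,0.2,0,0,0,0],[0,0,0,0,0,0,0]]]' | grep -E 'pos|wrist'
python3 -m creep '[[[0,0,0.1,0,0,0,0],[0,0,0,0,0,0,0]]]' | grep -E 'pos|wrist'
python3 -m creep '[[[0,0,0.1,0,0,0,0],[0,0,0,0,0,0,0]]]' | grep -E 'pos|wrist'
```

```text
ee_pos: [0.5721, 0.1981, 0.1333]
wrist_force: [0.4, -0.7, -1.0]
ee_pos: [0.573, 0.1982, 0.1305]
wrist_force: [2.8, 0.1, -2.0]
ee_pos: [0.5731, 0.1983, 0.13]
wrist_force: [3.1, -0.2, 0.1]
ee_pos: [0.5733, 0.1983, 0.1292]
wrist_force: [5.3, 0.4, 1.0]
```

A +x force shows the rod bearing on the crown's front curve, so the hook sits too far back. Easing it forward.

```bash
python3 -m creep '[[[-0.2,0,0,0,0,0,0],[-0.2,0,0,0,0,0,0],[0,0,0,0,0,0,0]]]' | grep -E 'pos|wrist'
python3 -m creep '[[[-0.1,0,0.1,0,0,0,0],[0,0,0,0,0,0,0]]]' | grep -E 'pos|wrist'
python3 -m creep '[[[0,0,0.1,0,0,0,0],[0,0,0,0,0,0,0]]]' | grep -E 'pos|wrist'
```

```text
ee_pos: [0.5757, 0.1979, 0.1274]
wrist_force: [0.5, -0.3, -0.6]
ee_pos: [0.5769, 0.1978, 0.1266]
wrist_force: [0.6, 0.0, -2.3]
ee_pos: [0.5773, 0.1979, 0.1262]
wrist_force: [0.6, 0.7, -0.8]
```

```bash
python3 -m creep '[[[0,0,0.1,0,0,0,0],[0,0,0,0,0,0,0]]]' | grep -E 'pos|wrist'
python3 -m creep '[[[0,0,0.1,0,0,0,0],[0,0,0,0,0,0,0]]]' | grep -E 'pos|wrist'
```

```text
ee_pos: [0.5777, 0.1979, 0.1258]
wrist_force: [0.1, 0.2, 1.6]
ee_pos: [0.5781, 0.198, 0.1254]
wrist_force: [0.0, -0.1, 3.4]
```

Seated with Fx ≈ 0. Easing up 1 mm and opening gently.

```bash
python3 -m creep '[[[0,0,-0.1,0,0,0,0],[0,0,0,0,0,0,0],[0,0,0,0,0,0,0]]]' 20 | grep -E 'pos|wrist|gr|gap'
python3 -m creep '[[[0,0,0,0,0,0,14],[0,0,0,0,0,0,18],[0,0,0,0,0,0,22],[0,0,0,0,0,0,26],[0,0,0,0,0,0,30]]]' | grep -E 'pos|wrist|gr|gap'
python3 -m creep '[[[0,0,0,0,0,0,40],[0,0,0,0,0,0,50],[0,0,0,0,0,0,60],[0,0,0,0,0,0,60],[0,0,0,0,0,0,60]]]' | grep -E 'pos|wrist|gap'
python3 - <<'E'
from h import *
a=snap('scene','scene7');w=snap('wrist','wrist7')
r=cv2.resize(a['frame'][165:245,270:350],(400,400),interpolation=cv2.INTER_CUBIC)
t=cv2.resize(w['frame'][240:480,200:440],(400,400),interpolation=cv2.INTER_CUBIC)
t=np.clip(t.astype(float)*2,0,255).astype(np.uint8)
cv2.imwrite('pics/c7.png',np.hstack([r,t])[:,:,::-1])
E
```

```text
ee_pos: [0.5778, 0.1979, 0.1256]
wrist_force: [1.7, -0.1, 3.5]
finger_gap: 0.105
grasp_force: 60.0
ee_pos: [0.577, 0.1979, 0.125]
wrist_force: [0.3, 0.1, -0.3]
finger_gap: 0.299
grasp_force: 0.0
ee_pos: [0.5774, 0.1979, 0.1253]
wrist_force: [0.9, 0.6, 0.0]
finger_gap: 0.599
```

View pics/c7.png

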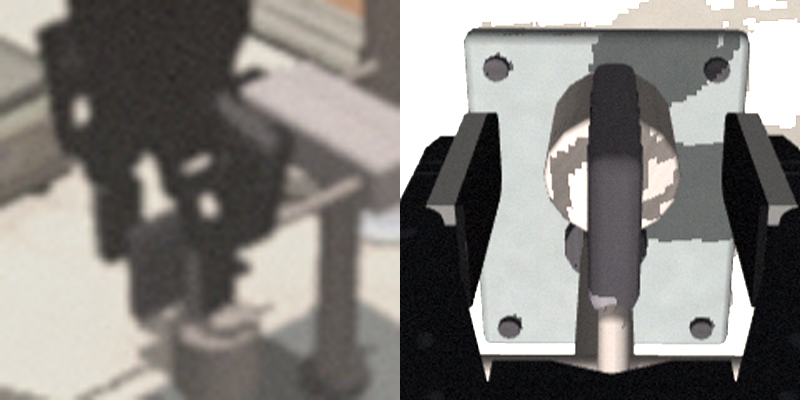

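The hanger hangs upright with the tab (615,190) clear of both pads. Retreating straight up, then back.

```bash
python3 -m creep '[[[0,0,-0.5,0,0,0,60],[0,0,-1,0,0,0,60],[0,0,-2,0,0,0,60],[0,0,-3,0,0,0,60],[0,0,-3,0,0,0,60]]]' | grep -E 'pos|wrist|gap'
python3 -m creep '[[[0,0,-3,0,0,0,60],[2,0,-2,0,0,0,60],[4,0,0,0,0,0,60],[4,0,0,0,0,0,60],[4,0,0,0,0,0,60]]]' | grep -E 'pos|wrist'
python3 -m creep '[[[0,0,0,0,0,0,60],[0,0,0,0,0,0,60],[0,0,0,0,0,0,60],[0,0,0,0,0,0,60],[0,0,0,0,0,0,60]]]' | grep -E 'time|pos'
python3 - <<'E'
from h import *
a=snap('scene','scene8')
from subprocess import run
run("python3 -c 1",shell=True)
b=snap('scene','scene9')
d=lambda p,q,x,y,w,h:np.abs(p['frame'].astype(float)-q['frame'])[y:y+h,x:x+w].mean()
print('motion at hanger',d(a,b,290,180,45,65),'noise elsewhere',d(a,b,230,180,45,65))
# hanger silhouette around stand vs. before (scene0)
m=(cv2.GaussianBlur(np.abs(a['frame'].astype(float)-load('scene0')['frame']).max(2),(3,3),0)>40)[170:260,285:350]
ys,xs=np.nonzero(m);print('change box',xs.min()+285,xs.max()+285,ys.min()+170,ys.max()+170)
for y in range(0,90,4): print(y+170,''.join('#' if k else '.' for k in m[y]))
# expected tab/mouth/weight
d=np.array([.9976,-.07,0]);rod=np.array([.606,.1955,.15])
for n,o,z in(('tabtop',-.0295,-.021+.02),('weightTop',.0015,-.021-.052),('weightBot',.0015,-.103)): print(n,proj(a,rod+o*d+[0,0,z]))
E
```

```text
ee_pos: [0.5772, 0.1978, 0.2219]
wrist_force: [0.8, 0.2, -1.2]
finger_gap: 0.604
ee_pos: [0.4365, 0.2077, 0.2716]
wrist_force: [0.1, 0.0, 0.5]
time: 17.3
ee_pos: [0.4384, 0.2075, 0.2704]
motion at hanger 2.134928774928775 noise elsewhere 2.0997150997150995
change box 285 321 204 259
170 .................................................................
174 .................................................................
178 .................................................................
182 .................................................................
186 .................................................................
190 .................................................................
194 .................................................................
198 .................................................................
202 .................................................................
206 ...................#####.........................................
210 ...........##############......##................................
214 ..........###############.....###.........
[... 204 characters left out ...]
.............................
230 ...................###..........#####............................
234 .................................................................
238 .................................................................
242 ......................##.........................................
246 .................................................................
250 .................................................................
254 .#####...........................................................
258 ########.....#...................................................
tabtop [302.21107368 208.35432559]
weightTop [313.18232037 230.54787534]
weightBot [313.1625553  241.38334471]
```

```bash
python3 -m creep '[[[0,0,0,0,0,0,60],[0,0,0,0,0,0,60],[0,0,0,0,0,0,60],[0,0,0,0,0,0,60],[0,0,0,0,0,0,60]]]' | grep time
python3 - <<'E'
from h import *
b=load('scene9');a=snap('scene','scene10');z=load('scene0')
d=lambda p,q,x,y,w,h:np.abs(p['frame'].astype(float)-q['frame'])[y:y+h,x:x+w].mean()
print('hanger',d(a,b,290,200,35,45),'noise',d(a,b,400,180,45,65))
for n,r in dict(jar=(388,258,24,36),flask=(362,178,36,60),glass=(278,287,22,36),dish=(248,280,30,28),w1=(225,264,16,20),w2=(226,246,16,18)).items(): print(n,d(a,z,*r))
E
```

```text
time: 17.9
hanger 2.2226455026455025 noise 2.1143019943019943
jar 7.628472222222222
flask 7.215277777777778
glass 8.521043771043772
dish 8.373015873015873
w1 9.05
w2 7.2094907407407405
```

```bash
python3 -c "from bench import close_job; print(close_job())"
```

```text
the job is handed in; nothing more can be done
None
```

The hanger hangs from the eye's front rod, upright, still and released; the hook's gate slipped off the rod and should be shut behind it, though I saw no clear view of it shut; bearing on the stand peaked at roughly 10 N in the readings, and I handed it in at about 18 s.

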